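# Wind up the bench lift with its loose crank

### The job

The pump on the bench lift is to go across to the fixed shelf next to it: fit the loose crank fully home over the lift's square shaft end and let go of it, then take it by its upright turning grip and wind it clockwise (seen from above), several full turns, until the lift's platform is level with the top of the shelf. Leave the crank seated on the shaft and the pump standing on the platform, and do not knock the other things on the bench about.

Things in the scene. Friction and masses are not known exactly. Their poses are not given: they have to be found in the camera images.
- crank: loose steel crank, 155 mm long, 0.5 kg, lying flat, grip upright. Origin: centre of its hub's underside, z up, x along the arm to the grip. Hub: block 40 x 40 mm, 40 mm tall, sides parallel to x and y. Arm: flat bar 24 mm wide, 12 mm thick, from the hub to x = 90 mm, at the bottom. Opposite, to x = -66 mm, a weight 34 mm wide, 20 mm tall: the crank balances at the hub
- crank_socket (a point): centre of the hub's hole at the crank's underside (the crank's origin). The hole is 20 mm square, sides parallel to the crank's x and y, and runs right through the hub from top to bottom
- grip_mid (a point): centre of the crank's grip, an upright black sleeve 75 mm from the hub's axis, 48 mm above the crank's underside; 28 mm in diameter, from 17 to 79 mm above the underside. It spins freely about its own upright axis, so the crank swings if carried by it
- shaft_seat (a point): on the axis of the lift's upright square shaft end, at the top of the 34 mm collar where the crank's underside rests when home, 90 mm above the bench. The shaft end is 18 mm square, flats parallel to this frame's x and y, 35 mm tall, its last 9 mm tapered to 10 mm square. The frame turns with the shaft. The crank fits four ways, 1 mm clearance a side. Below: grey gearbox, 110 mm square, 76 mm tall
- lift_shaft (a joint): turn of the shaft in rad, 0 at the start, growing clockwise seen from above; one full turn raises the platform 15 mm; stiff (about 0.2 N m), it stays where it is left; stops at 0 and at 40 rad
- platform_top (a point): centre of the upper face of the lift's platform, a 170 x 170 mm steel plate on a round column, 270 mm to the right (-y) of the shaft; starts 125 mm above the bench
- shelf_top (a point): centre of the upper face of the fixed shelf beside the platform (170 x 130 mm steel plate on a post); its height differs each time, 162 to 188 mm above the bench, and the platform needs about 2.5 to 4.2 turns to reach it
- pump: loose pump on a 90 x 50 mm foot, about 66 mm tall, 0.6 kg, standing on the platform and riding up with it; origin at the centre of its underside
- portafilter: bystander: steel filter holder, cup 68 mm wide and 45 mm tall (origin at its underside's centre), black handle 136 mm long along its -x
- tamper: bystander: steel tamper standing upright, 58 mm wide, 90 mm tall; origin at its underside's centre
- jug: bystander: steel milk jug with a handle on its +y side, 80 mm wide, 100 mm tall; origin at its underside's centre
- cup: bystander: white cup with a handle on its +y side, 76 mm wide, 60 mm tall; origin at its underside's centre
- jar: bystander: closed jar, 84 mm wide, 120 mm tall; origin at its underside's centre
- knockbox: bystander: open black box 120 x 120 mm, 100 mm tall; origin at its underside's centre
- scale: bystander: flat black kitchen scale 130 x 130 mm, 22 mm tall; origin at its underside's centre
Things that resemble listed ones, but are neither listed nor needed, are in the scene too. Leave any blue or purple look-alike of the pump alone.

How it is judged:
By the outcome, as a careful person would: the job done as asked, in the order asked, and still so for the second after the job is handed in, with the robot touching nothing.
It also fails if it takes over 69 s, if anything falls off the work surface, if the arm or the gripper's body presses on something with over 40 N, if the wrist force passes 120 N, or if a joint passes its speed limit or range.

### The arm

A 6-joint arm with a two-finger parallel gripper is mounted at the origin on the work surface. World frame = base frame: x ahead of the robot, y to its left, z up, the work surface at z = 0. Lengths are in m, angles in rad, forces in N, time in s.
With the tool pointing down it reaches from about 0.225 to 0.875 m from the base axis. Payload 3.4 kg.
Tool frame: the origin (TCP) lies at the very end of the fingers, on their centre line; the grasp point (between the pads) lies 19 mm behind it; z points along the fingers, y is the line along which they close (so a half turn about z gives the same grasp; the last joint's range is limited). The gripper opens to 85 mm and grips with 20 to 120 N. Pads are 22 mm wide; open, the fingers measure 114 mm over their backs; the gripper's body (76 mm by 85 mm) begins 54 mm behind the grasp point. The pads swing forward as they close: fully open they stand 13 mm farther back than shut.
Start: joints at [-1.344, 0.276, 1.505, -0, 1.361, -0.121], TCP at [0.196, -0.541, 0.231] pointing down, gripper open.
Joint ranges: [-2.89, 2.89], [-0.75, 2.08], [0.22, 2.7], [-1.18, 4.32], [0.11, 2.71], [-2.7, 2.7]. Speed limits (rad/s): [2.57, 2.57, 3.14, 3.14, 3.14, 3.14].

### API

Orientations are given as a unit quaternion [w, x, y, z].
In Python, from rig import readout, vision, manip gives the robot as it stands.
- The arm moves only by the shell command python3 -m handwheel 'ROWS' [FORCE]. ROWS is JSON, a list of rows, each a list of 3 entries, a list of its own where there are three numbers: the shift along the tool's x, y, z in mm, then the turn, a rotation vector about the tool's x, y, z in units of 6 degrees (1.0 is 6 degrees), then the closure, from -1 (fully open) to 1 (shut), so that 0 is half open. A call has 1 to 20 rows; each row shifts and turns the commanded pose from where the row before left it, along the tool's axes as they then stand; what a row does not reach is not made up. A row lasts 1/8 s, in which the tool goes at most 62.5 mm and 10.7 degrees, less where a joint would pass 70% of its speed; a pose out of reach is approached as far as the arm can. A call is refused whole if a number of a shift passes 62.5 or a number of a turn 1, either way. A call with a gripper value outside its range is refused whole. The fingers move at their own pace and stop on an object; FORCE is the grip in N (left out, the last holds). Time passes only in rows, so rows that do not move let the fingers close. It gives the time, the measured TCP pose, the force, the opening and the grip force at its end, in the units of the state.
- readout.get_state(): the state, without advancing time (a new reading comes with each control period).
- vision.get_image(name): name is "side" or "top"; returns the picture (384x512x3 uint8, blue, green, red); there is no depth.
- vision.camera_params(name): a dict with "intrinsics" (3x3 intrinsics, pixels), "rvec" (rotation vector, rad) and "tvec" (3), from world to camera coordinates, as OpenCV has them. Camera axes: x right, y down, z forward; pixel columns grow to the right and rows downward; lengths in m; the calibration is good to about 2 mm. A picture is of the moment at which its call begins. camera_params takes no time and is no camera call.
- manip.sign_off(): hands the job in; it is judged then, once.
The state is a dict: "clock": time; "qpos": joint angles; "qd": joint speeds; "effort": joint torques, N m; "position": TCP position; "ee_rot": TCP orientation; "contact_force": force on the tool from outside, world axes, zero at the start; "moment": the same for the moment, N m; "width": finger opening in m; "gripper_force": force on a finger pad.
Only numpy, scipy, OpenCV 4.12 (cv2) and the standard library are available. Lean on these libraries where they do the work, as an engineer would, in place of code of your own. Each camera call takes 0.05 s, during which the arm holds its last target. There are 200 camera calls.

## Working session

There is one attempt and no reset: what is moved stays moved. The work goes in short steps, Python scripts to look and compute and a shell command to move; the robot and the scene stay as the last step left them, time stands still between calls to the robot, and variables do not carry over. Pictures are saved under pics/ and viewed, at most 10 in all, crops included, and the job is handed in when it is done.

```bash
mkdir -p pics
python3 - <<'E'
from rig import readout, vision
import cv2,numpy as np
for n in("top","side"):
    im=vision.get_image(n); cv2.imwrite(f"pics/{n}0.png",im)
    p=vision.camera_params(n);R=cv2.Rodrigues(np.array(p["rvec"],float))[0]
    print(n,np.round(p["intrinsics"],1).tolist(),(-R.T@np.array(p["tvec"]).ravel()).round(3),R.round(2).tolist())
print(readout.get_state())
E
```

```text
top [[431.9, 0.0, 258.4], [0.0, 431.9, 192.6], [0.0, 0.0, 1.0]] [0.307 0.05  1.415] [[0.03, -1.0, -0.0], [-0.98, -0.03, -0.18], [0.18, 0.01, -0.98]]
side [[406.0, 0.0, 260.0], [0.0, 406.0, 192.0], [0.0, 0.0, 1.0]] [0.335 0.903 1.125] [[-0.98, -0.21, -0.0], [-0.16, 0.73, -0.67], [0.14, -0.65, -0.74]]
{'clock': 0.1, 'qpos': array([-1.34398631e+00,  2.76516706e-01,  1.50597714e+00,  2.34161771e-05,
        1.36072444e+00, -1.20956243e-01]), 'qd': array([ 7.58178906e-04, -1.75471466e-03, -3.57917839e-03,  7.14797249e-05,
        7.51164204e-04, -1.85145130e-03]), 'effort': array([ 1.70282499e-03, -4.17699945e+01, -2.46404850e+01, -1.46773250e-04,
        5.85485584e-03, -6.61305720e-06]), 'position': array([ 0.19588048, -0.5401128 ,  0.23054652]), 'ee_rot': array([-8.12282815e-04,  9.84920479e-01,  1.73005746e-01, -3.15670261e-05]), 'contact_force': array([ 0.40050113, -1.36067963, -0.10324168]), 'moment': array([-0.0331017 , -0.03712659,  0.03779888]), 'gripper_force': 0.0, 'width': 0.08564539508962028}
```

View pics/top0.png

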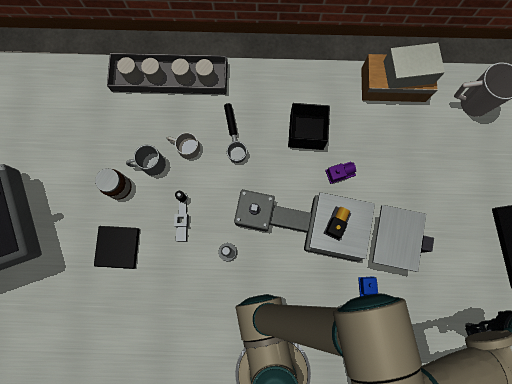

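View pics/side0.png

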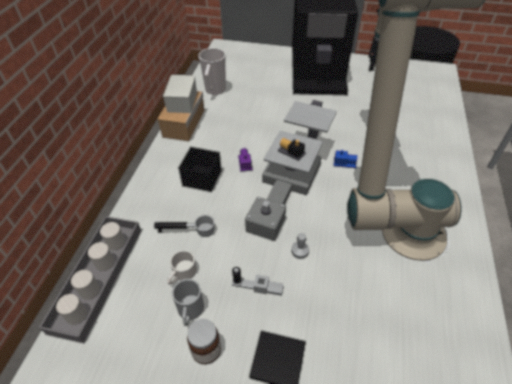

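The top view shows the crank at about (181,217), with its grip at (181,196) and its weight towards (181,238). The gearbox and shaft are at (254,210), the platform with the orange and black pump at (341,225), and the shelf at (399,238). There is only one crank. The purple (341,172) and blue (369,286) pump look-alikes stay untouched. I'll enlarge the crank and shaft to confirm them.

```bash
cat > h.py <<'E'
import cv2,numpy as np
from rig import readout, vision
def cam(n):
    p=vision.camera_params(n);R=cv2.Rodrigues(np.array(p["rvec"],float))[0]
    return np.array(p["intrinsics"],float),R,np.array(p["tvec"],float).ravel()
def ray(n,uv):
    K,R,t=cam(n);d=R.T@np.linalg.inv(K)@np.array([uv[0],uv[1],1.]);return -R.T@t,d
def onz(n,uv,z):
    c,d=ray(n,uv);return c+d*(z-c[2])/d[2]
def tri(a,b):
    A=[];r=[]
    for n,uv in(("top",a),("side",b)):
        c,d=ray(n,uv);d/=np.linalg.norm(d);P=np.eye(3)-np.outer(d,d);A.append(P);r.append(P@c)
    return np.linalg.lstsq(np.vstack(A),np.hstack(r),rcond=None)[0]
def proj(n,X):
    K,R,t=cam(n);q=K@(R@np.array(X,float)+t);return q[:2]/q[2]
E
python3 - <<'E'
import cv2,numpy as np
t=cv2.imread("pics/top0.png");s=cv2.imread("pics/side0.png")
a=cv2.resize(t[180:250,160:280],None,fx=6,fy=6,interpolation=cv2.INTER_CUBIC)[:, :]
cv2.imwrite("pics/c1.png",a[:,:])
b=cv2.resize(s[190:300,225:315],None,fx=5,fy=5,interpolation=cv2.INTER_CUBIC);cv2.imwrite("pics/c2.png",b)
E
```

```text
(no output)
```

View pics/c1.png

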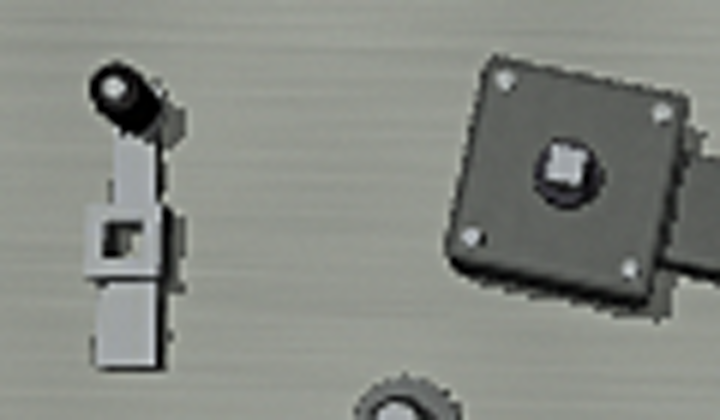

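View pics/c2.png

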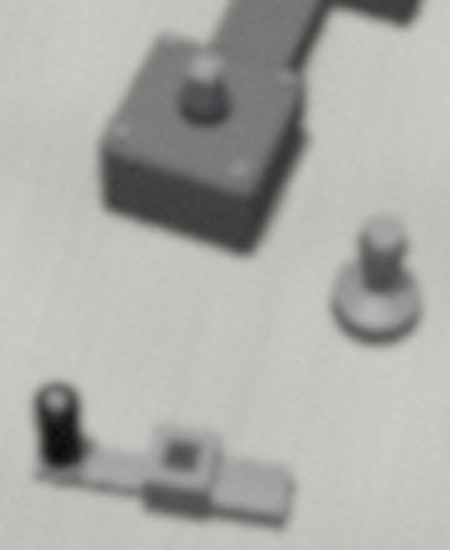

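The crops confirm the crank: hub top with a square hole at about (180.5,219.5), grip top near (179,194), weight towards the bottom. The shaft's square tip is near (254,207). Next I'll measure them by masks on averaged pictures.

```bash
cat >> h.py <<'E'
def avg(n,k=6): return np.mean([vision.get_image(n).astype(float) for _ in range(k)],0).astype(np.uint8)
def blobs(im,box,lo,hi,f=8,amin=3):
    u0,v0,u1,v1=box;g=cv2.cvtColor(im[v0:v1,u0:u1],cv2.COLOR_BGR2GRAY)
    g=cv2.resize(g,None,fx=f,fy=f,interpolation=cv2.INTER_CUBIC)
    m=cv2.inRange(g,lo,hi);o=[]
    for c in cv2.findContours(m,cv2.RETR_CCOMP,cv2.CHAIN_APPROX_NONE)[0]:
        if cv2.contourArea(c)/f/f<amin: continue
        off=lambda p:(np.array(p)+.5)/f-.5+[u0,v0]
        o.append((round(cv2.contourArea(c)/f/f,1),off(cv2.minAreaRect(c)[0]).round(2).tolist(),off(cv2.boxPoints(cv2.minAreaRect(c))).round(2).tolist()))
    return o
E
python3 - <<'E'
from h import *
t=avg("top");s=avg("side");cv2.imwrite("pics/ta.png",t);cv2.imwrite("pics/sa.png",s)
def show(n,im,name,box,lo,hi,**k):
    for b in blobs(im,box,lo,hi,**k): print(n,name,b)
g=cv2.cvtColor(t,cv2.COLOR_BGR2GRAY);np.set_printoptions(linewidth=200)
print(g[185:242:2,172:192]); print(g[200:217,246:264])
show("t",t,"gearbox",(225,180,275,235),0,120,amin=300)
show("t",t,"shaft",(248,200,262,214),150,255)
show("t",t,"griptop",(174,188,186,202),100,160,amin=1)
show("t",t,"gripblk",(170,185,190,206),0,60,amin=5)
E
```

```text
[[148 147 148 148 148 149 150 149 150 149 150 151 152 152 152 151 152 152 152 152]
 [139 140 141 140 140 140 141 141 142 142 143 142 144 145 144 145 147 146 147 149]
 [146 146 147 146 148 153 156 158 156 152 149 148 150 149 149 150 152 151 152 151]
 [148 149 152 158 112  21  15   9  19  31 124 166 158 153 152 150 152 152 151 151]
 [142 146 152  25  11  95 182 175  67  16  16  12 124 108 104 154 149 150 150 150]
 [146 150 158   0  18 109 189 183  99  24  35   0   0  39 189  74 161 154 153 154]
 [146 148 156 157   0  22  31  38  40  35   4   0   0   0  12  69  99 167 160 154]
 [144 145 147 151 153 103   0   0   0   0   2   1   0   2  57  57  91  84  83 161]
 [146 145 146 146 147 151 158 177  10   0   0   0  33  70  49  94  90  85  85 162]
 [145 145 145 145 145 144 146 163 164 173 169 170  60  65  22  92  83  82 155 156]
 [147 147 148 148 148 148 148 164 162 161 162 163 168 174  17 168 157 157 154 152]
 [143 143 143 142 142 142 143 163 161 161 161 161 166 172  17  92 157 151 148 149]
 [147 147 147 147 147 149 150 165 162 161 161 162 166 173   7  88 162 152 150 150]
 [146 146 146 146 148
[... 3064 characters left out ...]
185.44, 187.56], [185.44, 201.44], [173.56, 201.44]])
t griptop (1.2, [174.62, 197.56], [[174.19, 198.44], [174.19, 196.69], [175.06, 196.69], [175.06, 198.44]])
t griptop (1.3, [181.12, 189.69], [[180.31, 190.19], [180.31, 189.19], [181.94, 189.19], [181.94, 190.19]])
t griptop (1.2, [176.78, 189.66], [[175.88, 189.75], [176.88, 188.75], [177.69, 189.56], [176.69, 190.56]])
t gripblk (5.8, [185.31, 203.11], [[183.63, 200.89], [186.22, 200.48], [186.99, 205.33], [184.4, 205.74]])
t gripblk (94.9, [180.49, 196.28], [[172.68, 194.48], [179.46, 188.34], [188.29, 198.08], [181.51, 204.23]])
t gripblk (14.7, [178.47, 194.16], [[175.5, 194.13], [178.44, 191.19], [181.44, 194.19], [178.5, 197.13]])
```

Run:
```python
from h import *
np.set_printoptions(linewidth=200,suppress=True)
t=cv2.imread("pics/ta.png");g=cv2.cvtColor(t,cv2.COLOR_BGR2GRAY).astype(float)
print(g[212:229,172:188].astype(int))
def redge(r0,r1,u0,u1,z,name):
    P=[]
    for v in range(r0,r1):
        r=g[v,u0:u1]
        k=np.where((r[:-1]>=100)&(r[1:]<100))[0]
        if len(k): k=k[0];P.append(onz("top",(u0+k+(r[k]-100)/(r[k]-r[k+1]),v),z))
    P=np.array(P);c=np.polyfit(P[:,0],P[:,1],1)
    print(name,P.mean(0).round(4),"yaw",np.degrees(np.arctan(c[0])).round(2),"n",len(P),"res",(P[:,1]-np.polyval(c,P[:,0])).std().round(4));return P
redge(229,239,183,190,.02,"weight R")
redge(216,226,184,190,.04,"hub R")
redge(206,213,183,190,.012,"arm R")
for z in(.079,.083,.085): print("grip axis",z,onz("top",(178.5,194.1),z).round(4))
# bottom edge of weight (v) 
for v in(239,240,241,242): print(v,g[v,174:188].astype(int))
for c in [[231.93,226.16],[240.06,187.88],[280.64,196.5],[272.51,234.78]]: print("gb",onz("top",c,.076).round(4))
for u in((250.63,209.01),(251.77,203.7),(257.14,204.85),(256,210.17),(253.89,206.93)): print("shaft",onz("top",u,.118).round(4))
# collar dark disc: 
for b in blobs(t,(246,198,264,218),0,75,amin=15): print("collar",b, onz("top",b[1],.09).round(4))
# gearbox screws
for b in blobs(t,(230,185,280,235),130,180,amin=.8): 
    if b[0]<9: print("scr",b[0],b[1],onz("top",b[1],.077).round(4))
```

```text
[[148 148 147 148 149 149 105 167 162 161 161 162 166 169  23 163]
 [147 147 145 149 150 148 107 166 162 162 161 162 164 166  74 165]
 [147 147 155 162 163 161 161 164 163 162 162 162 163 167 165  56]
 [147 147 155 162 163 164 168 169 168 170 168 166 163 168 174   5]
 [148 148 155 163 166 170 137 141 141 141 138 134 169 169 178   6]
 [148 148 159 164 167  90  27  33  31  29  27  61 173 168 136  10]
 [146 146 160 165 170  85  15  39  71  64  58  82 173 169 132  12]
 [150 149 160 165 172  89  18  44  92  89 161 157 168 169 133  13]
 [148 147 159 165 171  50  19  43  92  86 164 158 165 169 132  12]
 [144 144 159 166 172  43  18  39  85  78 155 157 165 169 132  12]
 [145 144 159 165 168  32   3  24  80 149 148 154 164 169 133  12]
 [145 146 163 163 167 165 170 169 168 166 163 161 164 170 134  13]
 [152 153 163 164 166 167 169 168 167 166 165 164 167 171  93  16]
 [148 149 168 172 175 176 176 175 175 175 174 174 176 181  94  19]
 [146 145 111  83  55  42  39  37  37  37  38  50  53  60  24  23]
 [147 148 149 146  67  63 170 166 165 164 163 163 168 173  39  37]
 [145 146 148 152 139 164 16
[... 772 characters left out ...]
 0.0629 0.118 ]
shaft [0.4988 0.0696 0.118 ]
collar (68.3, [254.18, 208.77], [[245.69, 209.07], [253.58, 200.3], [262.66, 208.48], [254.78, 217.24]]) [0.4972 0.0689 0.09  ]
scr 5.0 [264.46, 224.19] [0.4515 0.0359 0.077 ]
scr 1.6 [264.44, 224.56] [0.4504 0.0359 0.077 ]
scr 6.2 [238.03, 218.78] [0.4663 0.1185 0.077 ]
scr 2.6 [238.03, 218.91] [0.4659 0.1185 0.077 ]
scr 2.2 [252.81, 208.69] [0.4992 0.0734 0.077 ]
scr 2.0 [255.62, 208.19] [0.501  0.0647 0.077 ]
scr 1.4 [252.28, 205.05] [0.5107 0.0754 0.077 ]
scr 6.7 [269.84, 198.11] [0.5341 0.0209 0.077 ]
scr 1.4 [269.88, 198.62] [0.5325 0.0207 0.077 ]
scr 6.7 [243.51, 192.72] [0.5492 0.1041 0.077 ]
scr 1.8 [243.48, 193.02] [0.5482 0.1042 0.077 ]
```

```bash
cat >> h.py <<'E'
from scipy.spatial.transform import Rotation as Ro
def rot(s=None):
    s=s or readout.get_state();q=s["ee_rot"];return Ro.from_quat([q[1],q[2],q[3],q[0]])
def go(target,yaw=None):
    "print shift (mm, in tool axes after the turn) and turn (units of 6 deg, tool axes)"
    s=readout.get_state();r=rot(s);m=r.as_matrix();y0=np.degrees(np.arctan2(m[1,0],m[0,0]))
    yaw=y0 if yaw is None else yaw;w=np.radians(yaw)
    T=np.array([[np.cos(w),np.sin(w),0],[np.sin(w),-np.cos(w),0],[0,0,-1]])
    tv=(r.inv()*Ro.from_matrix(T)).as_rotvec(degrees=True)/6
    print("clk",round(s["clock"],2),"pos",s["position"].round(4),"yaw",round(y0,2),"shift",(T.T@(np.array(target)-s["position"])*1e3).round(1),"turn",tv.round(2),"F",s["contact_force"].round(1),"w",round(s["width"],4),"gf",round(s["gripper_force"],1),"q",s["qpos"].round(2))
E
python3 - <<'E'
from h import *
print("hub",onz("top",(179.9,219.6),.04).round(4),"wend",onz("top",(180.6,240.55),.02).round(4))
a=(178.5,194.1)
s=cv2.imread("pics/sa.png")
# grip top white dot in side
for b in blobs(s,(228,262,245,278),120,255,amin=.5): print(b[:2])
print("grip top tri",tri(a,(225+(57+.5)/5-.5,190+(399.5)/5-.5)).round(4))
print("shaft top tri",tri((253.89,206.93),(225+208/5-.4,190+68/5-.4)).round(4))
print("hub top tri",tri((179.9,219.5),(225+183/5-.4,190+452/5-.4)).round(4))
go((.4635,.3065,.12),1.2)
E
```

```text
hub [0.4633 0.3062 0.04  ] wend [0.398  0.3038 0.02  ]
(7.7, [235.69, 269.19])
(181.7, [236.0, 269.5])
grip top tri [0.5385 0.307  0.0847]
shaft top tri [0.4978 0.0695 0.1216]
hub top tri [0.4632 0.3049 0.0473]
clk 0.7 pos [ 0.196  -0.5406  0.2314] yaw 19.93 shift [ 285.2 -841.3  111.4] turn [ 0.   -0.    3.12] F [ 0.1 -1.2 -0.4] w 0.0852 gf 0.0 q [-1.34  0.28  1.5   0.    1.36 -0.12]
```

```bash
python3 -m handwheel '[[[0,0,0],[0,0,0.78],-1],[[0,0,0],[0,0,0.78],-1],[[0,0,0],[0,0,0.78],-1],[[0,0,0],[0,0,0.78],-1],[[19,-56,0],[0,0,0],-1],[[19,-56,0],[0,0,0],-1],[[19,-56,0],[0,0,0],-1],[[19,-56,0],[0,0,0],-1],[[19,-56,0],[0,0,0],-1],[[19,-56,0],[0,0,0],-1],[[19,-56,0],[0,0,0],-1],[[19,-56,0],[0,0,0],-1],[[19,-56,0],[0,0,0],-1],[[19,-56,0],[0,0,0],-1],[[19,-56,0],[0,0,0],-1],[[19,-56,0],[0,0,0],-1],[[19,-56,0],[0,0,0],-1],[[19,-56,0],[0,0,0],-1],[[19,-56,0],[0,0,0],-1],[[0,0,0],[0,0,0],-1]]' 30; python3 -c "
from h import *
go((.4633,.306,.11),1.2)"
```

```text
clock: 3.2
position: [0.4642, 0.3089, 0.2305]
ee_rot: [-0.001, 1.0, 0.013, 0.0]
contact_force: [-1.0, -0.0, -0.2]
width: 0.0855
gripper_force: 0.0
clk 3.2 pos [0.4642 0.3089 0.2305] yaw 1.45 shift [ -0.9   2.9 120.5] turn [-0.01 -0.    0.04] F [-1.  -0.  -0.2] w 0.0855 gf 0.0 q [0.46 0.25 1.54 0.   1.35 2.01]
```

```bash
python3 -m handwheel '[[[-0.9,2.9,25],[0,0,0],-1],[[0,0,35],[0,0,0],-1],[[0,0,35],[0,0,0],-1],[[0,0,35],[0,0,0],-1],[[0,0,30],[0,0,0],-1],[[0,0,20],[0,0,0],-1],[[0,0,15],[0,0,0],-1],[[0,0,15],[0,0,0],-1],[[0,0,12],[0,0,0],-1],[[0,0,0],[0,0,0],-1],[[0,0,0],[0,0,0],0.2],[[0,0,0],[0,0,0],0.5],[[0,0,0],[0,0,0],1],[[0,0,0],[0,0,0],1],[[0,0,0],[0,0,0],1],[[0,0,0],[0,0,0],1]]' 45; python3 -c "
from h import *
go((.4633,.306,.11),1.2)"
```

```text
clock: 5.2
position: [0.4634, 0.3038, 0.0104]
ee_rot: [-0.001, 1.0, 0.01, 0.001]
contact_force: [-0.8, 3.9, 6.0]
width: 0.0392
gripper_force: 47.3
clk 5.2 pos [0.4634 0.3038 0.0104] yaw 1.17 shift [ -0.1  -2.2 -99.6] turn [-0.03 -0.03 -0.  ] F [-0.8  3.9  6. ] w 0.0392 gf 47.3 q [0.45 0.46 1.85 0.   0.83 2.  ]
```

```bash
python3 -m handwheel '[[[0,0,-10],[0,0,0],1],[[0,0,-30],[0,0,0],1],[[0,0,-40],[0,0,0],1],[[0,0,-40],[0,0,0],1],[[0,0,-30],[0,0,0],1],[[0,0,0],[0,0,0],1],[[0,0,0],[0,0,0],1]]' 60; python3 -c "
from h import *
go((.4985,.069,.16),-10.2)
t=avg('top',4);cv2.imwrite('pics/t1.png',t);s=avg('side',4);cv2.imwrite('pics/s1.png',s)
a=cv2.resize(t[150:270,140:280],None,fx=4,fy=4,interpolation=2);b=cv2.resize(s[170:310,200:320],None,fx=3.43,fy=3.43,interpolation=2)[:480]
cv2.imwrite('pics/c3.png',cv2.resize(np.hstack([a,b[:480,:]]),None,fx=.8,fy=.8))
"
```

```text
clock: 6.08
position: [0.4609, 0.3012, 0.1575]
ee_rot: [0.001, 1.0, 0.011, -0.002]
contact_force: [-0.4, -0.3, -4.3]
width: 0.0393
gripper_force: 62.1
clk 6.08 pos [0.4609 0.3012 0.1575] yaw 1.21 shift [ 78.1 221.9  -2.5] turn [0.02 0.03 1.9 ] F [-0.4 -0.3 -4.3] w 0.0393 gf 62.1 q [ 0.45  0.29  1.67 -0.    1.18  2.  ]
```

View pics/c3.png

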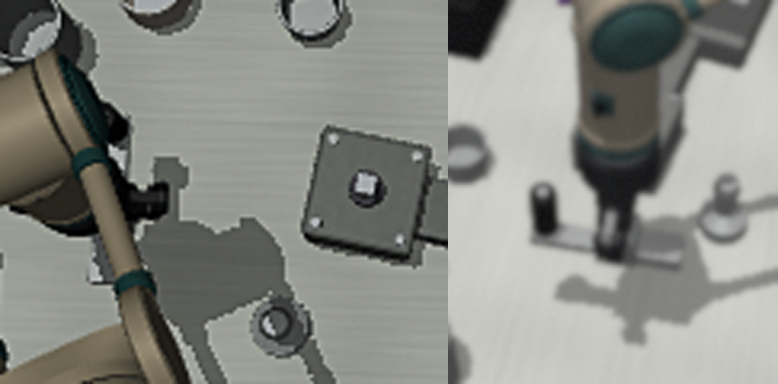

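The crank is held level, grip at the front left and weight at the rear, and the shaft is clear. I'll carry it over the shaft.

```bash
python3 -m handwheel '[[[0,0,-2],[0,0,0.5],1],[[0,0,0],[0,0,0.7],1],[[0,0,0],[0,0,0.7],1],[[10,28,0],[0,0,0],1],[[14,40,0],[0,0,0],1],[[14,40,0],[0,0,0],1],[[14,40,0],[0,0,0],1],[[14,40,0],[0,0,0],1],[[12.1,33.9,0],[0,0,0],1],[[0,0,0],[0,0,0],1],[[0,0,0],[0,0,0],1],[[0,0,0],[0,0,0],1]]'; python3 -c "
from h import *
for i in range(1): go((.4985,.069,.14),-10.2)
t=avg('top',4);cv2.imwrite('pics/t2.png',t);s=avg('side',4);cv2.imwrite('pics/s2.png',s)
go((.4985,.069,.14),-10.2)
a=cv2.resize(t[150:270,190:320],None,fx=3.4,fy=3.4,interpolation=2);b=cv2.resize(s[150:270,215:315],None,fx=3.4,fy=3.4,interpolation=2)
cv2.imwrite('pics/c4.png',np.hstack([a,b]))
"
```

```text
clock: 7.98
position: [0.4997, 0.071, 0.1612]
ee_rot: [-0.0, 0.996, -0.088, -0.0]
contact_force: [0.7, 0.6, -4.6]
width: 0.039
gripper_force: 62.4
clk 7.97 pos [0.4997 0.071  0.1612] yaw -10.13 shift [-0.9  2.2 21.2] turn [-0.    0.    0.01] F [ 0.7  0.6 -4.6] w 0.039 gf 62.4 q [0.   0.22 1.76 0.   1.16 1.75]
clk 8.38 pos [0.5    0.0703 0.1613] yaw -10.17 shift [-1.2  1.6 21.3] turn [ 0.   -0.    0.01] F [ 0.1 -0.3 -5.6] w 0.0391 gf 62.4 q [ 0.    0.22  1.76 -0.    1.16  1.75]
```

View pics/c4.png

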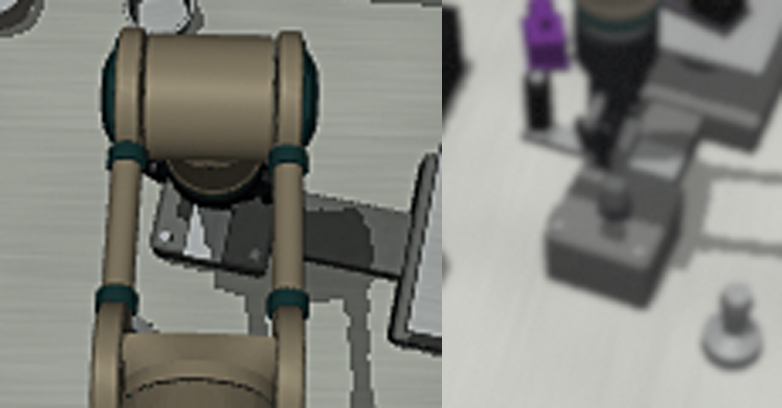

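```bash
python3 -m handwheel '[[[-1,1.8,10],[0,0,0],1],[[0,0,10],[0,0,0],1],[[0,0,6],[0,0,0],1],[[0,0,4],[0,0,0],1],[[0,0,3],[0,0,0],1],[[0,0,3],[0,0,0],1],[[0,0,0],[0,0,0],1],[[0,0,0],[0,0,0],1]]'; python3 -c "
from h import *
go((.499,.0685,.1004),-10.2);print(readout.get_state()['moment'])"
```

```text
clock: 9.38
position: [0.4991, 0.0692, 0.1255]
ee_rot: [-0.001, 0.996, -0.089, 0.0]
contact_force: [1.6, 3.7, -3.8]
width: 0.0392
gripper_force: 62.8
clk 9.38 pos [0.4991 0.0692 0.1255] yaw -10.21 shift [ 0.   0.7 25.1] turn [-0.01 -0.01 -0.  ] F [ 1.6  3.7 -3.8] w 0.0392 gf 62.8 q [-0.    0.26  1.82  0.    1.07  1.75]
[ 0.85489416 -0.10188037 -0.00502486]
```

```bash
python3 -m handwheel '[[[0.4,-0.8,0],[0,0,0],1],[[0,0,3],[0,0,0],1],[[0,0,3],[0,0,0],1],[[0,0,3],[0,0,0],1],[[0,0,3],[0,0,0],1],[[0,0,0],[0,0,0],1]]'; python3 -c "
from h import *
go((.499,.0685,.1004),-10.2);print(readout.get_state()['moment'])"
```

```text
clock: 10.12
position: [0.499, 0.0694, 0.1127]
ee_rot: [-0.0, 0.996, -0.089, -0.0]
contact_force: [-0.1, 4.6, -6.2]
width: 0.0393
gripper_force: 62.6
clk 10.12 pos [0.499  0.0694 0.1127] yaw -10.2 shift [ 0.1  0.9 12.3] turn [-0.    0.01 -0.  ] F [-0.1  4.6 -6.2] w 0.0393 gf 62.6 q [-0.    0.27  1.84  0.    1.04  1.75]
[ 0.79700924 -0.0534636  -0.01765194]
```

Sliding on. I'll ease +y a little more and go down to the collar.

```bash
python3 -m handwheel '[[[0,-1,0],[0,0,0],1],[[0,0,4],[0,0,0],1],[[0,0,4],[0,0,0],1],[[0,0,3],[0,0,0],1],[[0,0,2],[0,0,0],1],[[0,0,1],[0,0,0],1],[[0,0,0],[0,0,0],1],[[0,0,0],[0,0,0],1]]'; python3 -c "
from h import *
go((.499,.0685,.1004),-10.2);print(readout.get_state()['moment'])"
```

```text
clock: 11.12
position: [0.4991, 0.0698, 0.1005]
ee_rot: [0.0, 0.996, -0.089, 0.0]
contact_force: [-4.4, -1.5, 5.6]
width: 0.0393
gripper_force: 63.9
clk 11.12 pos [0.4991 0.0698 0.1005] yaw -10.17 shift [0.1 1.3 0.1] turn [ 0.01 -0.    0.  ] F [-4.4 -1.5  5.6] w 0.0393 gf 63.9 q [ 0.    0.28  1.85 -0.    1.01  1.75]
[-0.00874687  0.66492209 -0.0450459 ]
```

Seated: the TCP is 90 mm above its height at the bench grasp, and there is now an upward contact force. I'll release, go up and look.

```bash
python3 -m handwheel '[[[0,0,0],[0,0,0],0.3],[[0,0,0],[0,0,0],-0.5],[[0,0,0],[0,0,0],-1],[[0,0,0],[0,0,0],-1],[[0,0,0],[0,0,0],-1],[[0,0,-20],[0,0,0],-1],[[0,0,-35],[0,0,0],-1],[[0,0,-40],[0,0,0],-1],[[0,0,-40],[0,0,0],-1],[[0,62,0],[0,0,0],-1],[[0,62,0],[0,0,0],-1],[[0,62,0],[0,0,0],-1],[[0,0,0],[0,0,0],-1],[[0,0,0],[0,0,0],-1]]'; python3 -c "
from h import *
go((.5729,.0562,.2),-10.2)
t=avg('top',4);cv2.imwrite('pics/t3.png',t);s=avg('side',4);cv2.imwrite('pics/s3.png',s)
a=cv2.resize(t[160:250,210:320],None,fx=4,fy=4,interpolation=2);b=cv2.resize(s[170:260,225:315],None,fx=4,fy=4,interpolation=2)
cv2.imwrite('pics/c5.png',np.hstack([a,b]))
"
```

```text
clock: 12.88
position: [0.4664, -0.1126, 0.2342]
ee_rot: [-0.0, 0.996, -0.089, -0.0]
contact_force: [0.2, 0.1, -0.3]
width: 0.0856
gripper_force: 0.0
clk 12.88 pos [ 0.4664 -0.1126  0.2342] yaw -10.26 shift [  74.9 -185.    34.2] turn [-0.01  0.   -0.01] F [ 0.2  0.1 -0.3] w 0.0856 gf 0.0 q [-0.38  0.13  1.69  0.    1.32  1.37]
```

View pics/c5.png

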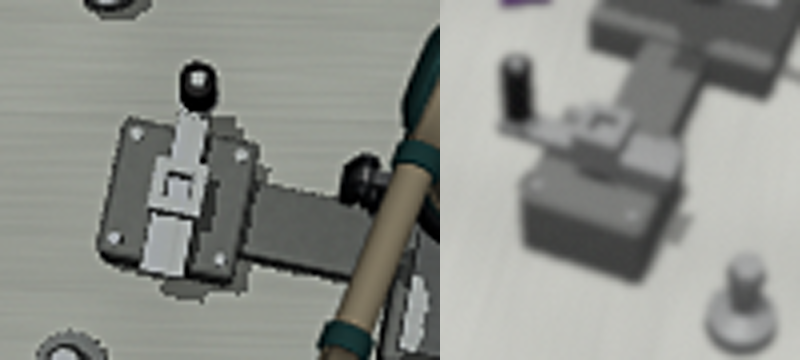

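The crank is seated, with the shaft tip visible in the hub and the underside on the collar. The grip top is at about (259.4,179). I'll refine the grip position and measure the shelf height from the first pictures.

Run:
```python
from h import *
t3=cv2.imread("pics/t3.png");t=cv2.imread("pics/ta.png");s=cv2.imread("pics/sa.png");s3=cv2.imread("pics/s3.png")
for b in blobs(t3,(254,174,266,188),100,220,amin=.6): print("grip",b[:2],onz("top",b[1],.174).round(4))
np.set_printoptions(linewidth=250)
g=cv2.cvtColor(t,6);h=cv2.cvtColor(s,6)
print(g[238,300:440:2]);print(g[190:285:2,400]);print(h[118,270:350:2]);print(h[152,255:335:2]);print(h[98:135:1,312])
for n,im,lo,hi,box in(("top",g,0,0,(365,195,435,280)),("side",h,0,0,(275,92,345,145))):
    u0,v0,u1,v1=box;c=im[v0:v1,u0:u1]
    print(n,np.percentile(c,[5,25,50,75,95]))
```

```text
grip (10.7, [259.12, 179.19]) [0.5732 0.0556 0.174 ]
grip (57.5, [259.5, 180.5]) [0.5693 0.0544 0.174 ]
[151 153 159   0  84  70 164 153 151 150 152 155 155 154 152 153 157  35  29   0  68 159 146 145 146 146 146 146 146 145 144 144 140 137 146 157  76  90  25 142 138 138 138 141 137 137 134 133 138 134 136 134 132 133 135 135 138 134 131 133 133  99
  46  45  43  39  35 132 152 151]
[149 146 142 150 144 146 151 148 150  93 133 133 133 132 132 133 133 134 133 133 132 134 136 136 136 136 136 138 136 136 137 135 134 134 134 135 136 138 141  50  85  88  73 149 151 146 146 152]
[194 195 195 194 194 195 192 173 161 159 158 158 158 159 158 159 160 159 160 158 159 159 160 160 160 160 161 161 160 162 161 155 173 194 194 194 193 192 194 192]
[198 199 197 198 197 191 170 161 161 162 163 149 119  88  70  70  50  26  19  18  20  18  20  17  44 109 152 158 160 160 157 136 124 129 130 129 129 158 191 186]
[184 171 150 128 109  98 110 137 156 162 162 163 162 160 160 159 160 160 159 160 159 160 161 161 161 161 160 158 146 121  90  66  47  38  39  37  37]
top [ 69. 133. 138. 148. 153.]
side [ 65. 157. 163. 189. 194.]
```

```bash
cat >> h.py <<'E'
def quad(im,box,lo,hi,f=6):
    u0,v0,u1,v1=box;g=cv2.cvtColor(im[v0:v1,u0:u1],6);g=cv2.resize(cv2.GaussianBlur(g,(3,3),0),None,fx=f,fy=f,interpolation=cv2.INTER_CUBIC)
    m=cv2.morphologyEx(cv2.inRange(g,lo,hi),cv2.MORPH_OPEN,np.ones((3*f,3*f)))
    c=max(cv2.findContours(m,0,cv2.CHAIN_APPROX_NONE)[0],key=cv2.contourArea);c=cv2.convexHull(c)
    q=cv2.approxPolyN(c,4)[0].astype(float) if hasattr(cv2,"approxPolyN") else cv2.minAreaRect(c)
    q=(q+.5)/f-.5+[u0,v0];return q[np.argsort(np.arctan2(*(q-q.mean(0)).T[::-1]))].round(2)
def cross(q):
    l=lambda a,b:np.cross([*a,1],[*b,1]);p=np.cross(l(q[0],q[2]),l(q[1],q[3]));return p[:2]/p[2]
E
python3 - <<'E'
from h import *
t=cv2.imread("pics/ta.png");s=cv2.imread("pics/sa.png")
for nm,bt,rt,bs,rs in(("shelf",(366,195,435,282),(126,143),(278,94,344,138),(140,176)),("plat",(302,185,378,265),(130,170),(255,128,328,180),(140,176))):
    a=quad(t,bt,*rt);b=quad(s,bs,*rs);print(nm,a.tolist(),b.tolist())
    print(" centre",tri(cross(a),cross(b)).round(4))
    # match corners by world position
    A=[onz("top",p,.17) for p in a];B=[onz("side",p,.17) for p in b]
    for p,P in zip(a,A):
        j=int(np.argmin([np.linalg.norm(P-Q) for Q in B]));print("  ",tri(p,b[j]).round(4))
E
```

```text
shelf [[381.08, 202.92], [427.08, 212.58], [419.42, 271.42], [375.58, 261.92]] [[295.75, 99.08], [337.75, 110.92], [329.08, 130.58], [283.25, 119.25]]
 centre [ 0.409  -0.3541  0.1734]
   [ 0.51   -0.2995  0.1772]
   [ 0.484  -0.4301  0.1807]
   [ 0.3164 -0.4061  0.1674]
   [ 0.3386 -0.2824  0.1668]
plat [[301.58, 184.58], [383.92, 184.58], [367.42, 264.42], [301.58, 264.42]] [[280.58, 128.08], [322.42, 140.92], [308.08, 170.58], [262.92, 158.58]]
 centre [ 0.4412 -0.1809  0.1432]
   [ 0.5473 -0.0678  0.1865]
   [ 0.5485 -0.3231  0.1208]
   [ 0.3443 -0.2699  0.1239]
   [ 0.3564 -0.0717  0.1567]
```

```bash
python3 -m handwheel '[[[25,-50,0],[0,0,0],-1],[[25,-50,0],[0,0,0],-1],[[25,-50,0],[0,0,0],-1],[[0,-35,0],[0,0,0],-1],[[0,0,0],[0,0,0],-1],[[0,0,0],[0,0,0],-1]]'; python3 -c "
from h import *
go((.573,.056,.134),-10.2)"
```

```text
clock: 14.02
position: [0.5728, 0.0558, 0.2341]
ee_rot: [0.0, 0.996, -0.088, -0.0]
contact_force: [-0.4, -0.4, 0.3]
width: 0.0852
gripper_force: 0.0
clk 14.03 pos [0.5728 0.0558 0.2341] yaw -10.15 shift [  0.2  -0.2 100.1] turn [0.01 0.   0.01] F [-0.4 -0.4  0.3] w 0.0852 gf 0.0 q [-0.02  0.28  1.5  -0.    1.37  1.72]
```

```bash
python3 -m handwheel '[[[0,0,30],[0,0,0],-1],[[0,0,30],[0,0,0],-1],[[0,0,25],[0,0,0],-1],[[0,0,15],[0,0,0],-1],[[0,0,0],[0,0,0],0],[[0,0,0],[0,0,0],0.6],[[0,0,0],[0,0,0],1],[[0,0,0],[0,0,0],1],[[0,0,0],[0,0,0],1],[[0,0,0],[0,0,0],1]]' 35
python3 - <<'E'
from h import *
go((.573,.056,.134),-10.2)
# rows for one turn clockwise from crank angle -10.2 deg, 20 steps of 18 deg, radius 75; tool yaw -10.2
w=np.radians(-10.2);T=np.array([[np.cos(w),np.sin(w)],[np.sin(w),-np.cos(w)]])
a=w-np.radians(18*np.arange(21));P=75*np.c_[np.cos(a),np.sin(a)]
print((np.diff(P,axis=0)@T.T).round(1).tolist())
E
```

```text
clock: 15.28
position: [0.5739, 0.0559, 0.1352]
ee_rot: [-0.0, 0.996, -0.089, 0.001]
contact_force: [0.8, 0.8, 5.6]
width: 0.0272
gripper_force: 35.4
clk 15.28 pos [0.5739 0.0559 0.1352] yaw -10.18 shift [-0.9  0.1  1.2] turn [-0.   -0.02  0.  ] F [0.8 0.8 5.6] w 0.0272 gf 35.4 q [-0.02  0.35  1.65 -0.    1.14  1.73]
[[-3.7, 23.2], [-10.7, 20.9], [-16.6, 16.6], [-20.9, 10.7], [-23.2, 3.7], [-23.2, -3.7], [-20.9, -10.7], [-16.6, -16.6], [-10.7, -20.9], [-3.7, -23.2], [3.7, -23.2], [10.7, -20.9], [16.6, -16.6], [20.9, -10.7], [23.2, -3.7], [23.2, 3.7], [20.9, 10.7], [16.6, 16.6], [10.7, 20.9], [3.7, 23.2]]
```

```bash
python3 -m handwheel '[[[-3.7,23.2,0],[0,0,0],1],[[-10.7,20.9,0],[0,0,0],1],[[-16.6,16.6,0],[0,0,0],1],[[-20.9,10.7,0],[0,0,0],1],[[-23.2,3.7,0],[0,0,0],1]]'; python3 -c "
from h import *
go((.486,-.0043,.134),-10.2)"
```

```text
clock: 15.9
position: [0.4887, -0.0044, 0.1353]
ee_rot: [-0.001, 0.996, -0.09, 0.004]
contact_force: [4.9, 5.9, 1.6]
width: 0.0267
gripper_force: 35.5
clk 15.9 pos [ 0.4887 -0.0044  0.1353] yaw -10.28 shift [-2.7  0.4  1.3] turn [-0.03 -0.07 -0.01] F [4.9 5.9 1.6] w 0.0267 gf 35.5 q [-0.15  0.22  1.84  0.    1.07  1.6 ]
```

Good: the forces are small and it stays on the circle. I'll finish the first turn.

```bash
python3 -m handwheel '[[[-23.2,-3.7,0],[0,0,0],1],[[-20.9,-10.7,0],[0,0,0],1],[[-16.6,-16.6,0],[0,0,0],1],[[-10.7,-20.9,0],[0,0,0],1],[[-3.7,-23.2,0],[0,0,0],1],[[3.7,-23.2,0],[0,0,0],1],[[10.7,-20.9,0],[0,0,0],1],[[16.6,-16.6,0],[0,0,0],1],[[20.9,-10.7,0],[0,0,0],1],[[23.2,-3.7,0],[0,0,0],1],[[23.2,3.7,0],[0,0,0],1],[[20.9,10.7,0],[0,0,0],1],[[16.6,16.6,0],[0,0,0],1],[[10.7,20.9,0],[0,0,0],1],[[3.7,23.2,0],[0,0,0],1]]'; python3 -c "
from h import *
go((.573,.056,.135),-10.2)"
```

```text
clock: 17.77
position: [0.5737, 0.0579, 0.1349]
ee_rot: [-0.002, 0.996, -0.089, 0.0]
contact_force: [-1.2, 6.3, 4.5]
width: 0.027
gripper_force: 35.8
clk 17.77 pos [0.5737 0.0579 0.1349] yaw -10.23 shift [-0.3  2.  -0.1] turn [-0.05 -0.   -0.  ] F [-1.2  6.3  4.5] w 0.027 gf 35.8 q [-0.02  0.35  1.65  0.01  1.14  1.72]
```

Turn one is clean. Turn two:

```bash
python3 -m handwheel '[[[-3.7,23.2,0],[0,0,0],1],[[-10.7,20.9,0],[0,0,0],1],[[-16.6,16.6,0],[0,0,0],1],[[-20.9,10.7,0],[0,0,0],1],[[-23.2,3.7,0],[0,0,0],1],[[-23.2,-3.7,0],[0,0,0],1],[[-20.9,-10.7,0],[0,0,0],1],[[-16.6,-16.6,0],[0,0,0],1],[[-10.7,-20.9,0],[0,0,0],1],[[-3.7,-23.2,0],[0,0,0],1],[[3.7,-23.2,0],[0,0,0],1],[[10.7,-20.9,0],[0,0,0],1],[[16.6,-16.6,0],[0,0,0],1],[[20.9,-10.7,0],[0,0,0],1],[[23.2,-3.7,0],[0,0,0],1],[[23.2,3.7,0],[0,0,0],1],[[20.9,10.7,0],[0,0,0],1],[[16.6,16.6,0],[0,0,0],1],[[10.7,20.9,0],[0,0,0],1],[[3.7,23.2,0],[0,0,0],1]]'; python3 -c "
from h import *
go((.573,.056,.135),-10.2)
t=avg('top',2);cv2.imwrite('pics/t4.png',t);s=avg('side',6);cv2.imwrite('pics/s4.png',s)
a=cv2.resize(t[175:295,300:440],None,fx=2.8,fy=2.8,interpolation=2);b=cv2.resize(s[80:200,235:355],None,fx=2.8,fy=2.8,interpolation=2)
cv2.imwrite('pics/c6.png',np.hstack([a,b]))"
```

```text
clock: 20.27
position: [0.5736, 0.0579, 0.135]
ee_rot: [-0.002, 0.996, -0.089, 0.0]
contact_force: [-1.6, 6.3, 4.5]
width: 0.0273
gripper_force: 35.9
clk 20.27 pos [0.5736 0.0579 0.135 ] yaw -10.23 shift [-0.3  1.9 -0. ] turn [-0.05 -0.   -0.  ] F [-1.6  6.3  4.5] w 0.0273 gf 35.9 q [-0.02  0.35  1.65  0.01  1.14  1.72]
```

View pics/c6.png

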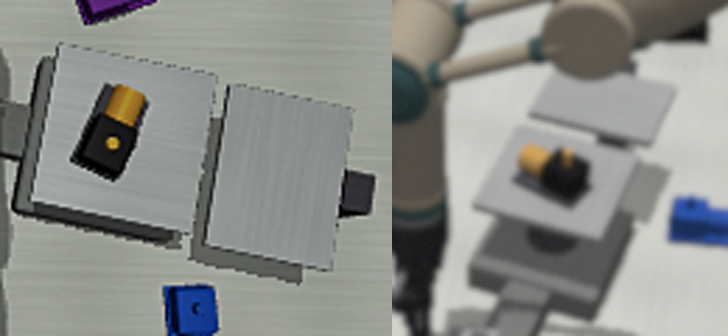

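The platform is climbing with the pump standing on it (pump about (341,222) in the top view), and the shelf is still higher. I'll fit the plate edges in both views and triangulate corners. The platform's known 155 mm gives the bias.

```bash
cat >> h.py <<'E'
from scipy.ndimage import map_coordinates
def refine(im,q,w=4,sk=.12):
    "subpixel quad: steepest-gradient points along each side, robust line fit, intersect"
    g=cv2.GaussianBlur(cv2.cvtColor(im,6),(3,3),.7).astype(float);q=np.array(q,float);L=[]
    for i in range(4):
        a,b=q[i],q[(i+1)%4];d=(b-a)/np.linalg.norm(b-a);n=np.array([d[1],-d[0]]) ; P=[]
        if n@(a-q.mean(0))<0:n=-n
        o=np.arange(-w,w+.01,.2)
        for f in np.linspace(sk,1-sk,40):
            X=(a+f*(b-a))+o[:,None]*n;pr=map_coordinates(g,[X[:,1],X[:,0]],order=1);e=np.abs(np.gradient(pr))
            base=e.max();k=np.where(e>.5*base)[0][0];k=k+int(np.argmax(e[k:k+5]));P.append(X[k])
        L.append(cv2.fitLine(np.array(P,np.float32),cv2.DIST_HUBER,0,.01,.01).ravel())
    out=[]
    for i in range(4):
        A,B=L[i-1],L[i];s=np.linalg.solve(np.c_[A[:2],-B[:2]],B[2:]-A[2:]);out.append(A[2:]+s[0]*A[:2])
    return np.array(out)
def plates(t,s,T,S):
    for k in T:
        a=refine(t,T[k]);b=refine(s,S[k]);C=np.array([tri(p,r) for p,r in zip(a,b)])
        sides=np.linalg.norm(np.diff(np.vstack([C,C[:1]]),axis=0),axis=1)
        print(k,"corner z",(C[:,2]*1e3).round(1),"mean",(C[:,2].mean()*1e3).round(1),"centre",C.mean(0).round(4),"sides",(sides*1e3).round(0))
E
cat > pl.py <<'E'
from h import *
t=cv2.imread("pics/t4.png");s=cv2.imread("pics/s4.png")
T={"plat":[(57,43),(217,75),(185,236),(32,203)],"shelf":[(228,85),(352,107),(331,270),(205,242)]}
S={"plat":[(132,122),(249,158),(209,240),(81,207)],"shelf":[(157,72),(284,88),(263,143),(138,112)]}
T={k:np.array(v)/2.8+[300,175] for k,v in T.items()};S={k:np.array(v)/2.8+[235,80] for k,v in S.items()}
for k in T: # order both starting at far-left in world: sort by ray-cast world angle
    for D,n in((T,"top"),(S,"side")):
        W=np.array([onz(n,p,.16)[:2] for p in D[k]]);c=W-W.mean(0);D[k]=D[k][np.argsort((np.arctan2(c[:,1],c[:,0])+.2)%(2*np.pi))]
plates(t,s,T,S)
E
python3 pl.py
```

```text
plat corner z [159.7 157.8 152.6 174.7] mean 161.2 centre [ 0.4492 -0.1949  0.1612] sides [165. 168. 158. 167.]
shelf corner z [176.8 175.1 190.  116.7] mean 164.7 centre [ 0.4156 -0.3551  0.1647] sides [168. 123. 205. 162.]
```

```bash
sed -i 's/def refine(im,q,w=4/def refine(im,q,w=3/' h.py
cat >> pl.py <<'E'
for k in T:
    for D,n,im in((T,"top",t),(S,"side",s)): print(k,n,D[k].round(1).tolist(),(refine(im,D[k])-D[k]).round(1).tolist())
E
python3 pl.py
```

```text
plat corner z [159.8 157.8 152.5 182.5] mean 163.1 centre [ 0.4499 -0.1945  0.1631] sides [165. 168. 161. 165.]
shelf corner z [176.8 175.1 190.2 116.9] mean 164.7 centre [ 0.4156 -0.3551  0.1647] sides [168. 123. 205. 162.]
plat top [[320.4, 190.4], [311.4, 247.5], [366.1, 259.3], [377.5, 201.8]] [[0.5, 0.6], [-0.8, -1.4], [1.7, -1.4], [0.0, -1.0]]
plat side [[263.9, 153.9], [309.6, 165.7], [323.9, 136.4], [282.1, 123.6]] [[-0.3, -2.1], [-1.1, -1.0], [-2.4, -0.6], [0.4, -3.5]]
shelf top [[381.4, 205.4], [373.2, 261.4], [418.2, 271.4], [425.7, 213.2]] [[0.5, -1.5], [-0.2, 0.4], [-0.6, -0.5], [0.4, -0.3]]
shelf side [[284.3, 120.0], [328.9, 131.1], [336.4, 111.4], [291.1, 105.7]] [[0.0, -1.0], [-1.2, -0.9], [2.4, -3.2], [-0.5, 2.5]]
```

```bash
cat > pl2.py <<'E'
from h import *
def order(n,q):
    q=np.array(q,float);W=np.array([onz(n,p,.16)[:2] for p in q]);c=W-W.mean(0);return q[np.argsort((np.arctan2(c[:,1],c[:,0])+.2)%(2*np.pi))]
ta,sa,t4,s4=[cv2.imread(f"pics/{k}.png") for k in("ta","sa","t4","s4")]
def run(nm,t,s,a,b):
    a=order("top",a);b=order("side",b);ra=rb=None
    for w in(3,2,1.6): a=refine(t,a,w);b=refine(s,b,w)
    C=np.array([tri(p,r) for p,r in zip(a,b)]);sd=np.linalg.norm(np.diff(np.vstack([C,C[:1]]),axis=0),axis=1)
    print(nm,"z",(C[:,2]*1e3).round(1),(C[:,2].mean()*1e3).round(1),"c",C.mean(0).round(4),"sides",(sd*1e3).round(0),a.round(1).tolist(),b.round(1).tolist())
run("shelf0",ta,sa,[[381.1,203.9],[426.5,212.6],[418.4,271.4],[374,261.9]],[[295.75,99.08],[336.75,110.5],[328.08,130.6],[283.25,119.25]])
run("plat155",t4,s4,[[320.4,190.4],[311.4,247],[366.1,259],[377.5,201.8]],[[263.6,152.6],[308.8,164.7],[322.5,136.],[282.1,122]])
E
python3 pl2.py
python3 - <<'E'
import cv2
s=cv2.imread('pics/sa.png')[85:185,245:350]
import numpy as np
s4=cv2.imread('pics/s4.png')[85:185,245:350]
cv2.imwrite('pics/c7.png',cv2.resize(np.hstack([s,s4]),None,fx=3.8,fy=3.8,interpolation=2))
E
```

```text
shelf0 z [179.  174.4 171.  169.3] 173.4 c [ 0.4128 -0.3515  0.1734] sides [168. 128. 171. 133.] [[382.1000061035156, 203.8000030517578], [372.8999938964844, 261.70001220703125], [417.29998779296875, 270.8999938964844], [426.29998779296875, 213.0]] [[284.3999938964844, 118.5999984741211], [327.70001220703125, 130.39999389648438], [337.1000061035156, 111.19999694824219], [295.0, 101.0999984741211]]
plat155 z [160.6 157.2 151.7 180.8] 162.6 c [ 0.4499 -0.1945  0.1626] sides [165. 168. 161. 165.] [[320.8999938964844, 191.0], [310.5, 246.0], [367.70001220703125, 257.8999938964844], [377.5, 200.89999389648438]] [[263.70001220703125, 151.60000610351562], [308.5, 164.89999389648438], [321.3999938964844, 135.89999389648438], [282.5, 120.4000015258789]]
```

View pics/c7.png

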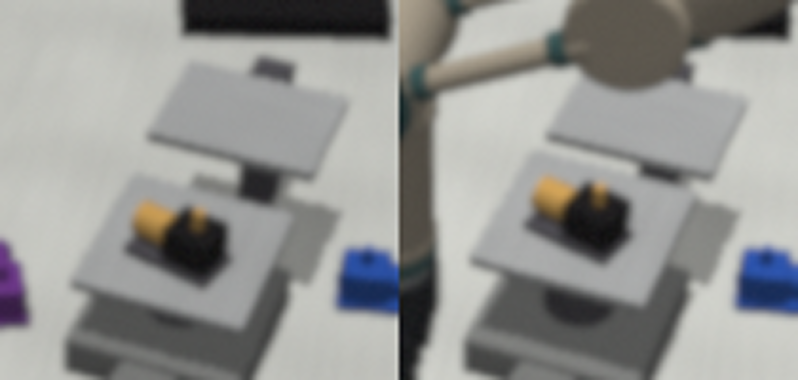

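The two crops show the platform rising towards the shelf, with the shelf at about 173 mm. Turn three next, then a fifth of a turn more.

```bash
python3 -m handwheel '[[[-3.7,23.2,0],[0,0,0],1],[[-10.7,20.9,0],[0,0,0],1],[[-16.6,16.6,0],[0,0,0],1],[[-20.9,10.7,0],[0,0,0],1],[[-23.2,3.7,0],[0,0,0],1],[[-23.2,-3.7,0],[0,0,0],1],[[-20.9,-10.7,0],[0,0,0],1],[[-16.6,-16.6,0],[0,0,0],1],[[-10.7,-20.9,0],[0,0,0],1],[[-3.7,-23.2,0],[0,0,0],1],[[3.7,-23.2,0],[0,0,0],1],[[10.7,-20.9,0],[0,0,0],1],[[16.6,-16.6,0],[0,0,0],1],[[20.9,-10.7,0],[0,0,0],1],[[23.2,-3.7,0],[0,0,0],1],[[23.2,3.7,0],[0,0,0],1],[[20.9,10.7,0],[0,0,0],1],[[16.6,16.6,0],[0,0,0],1],[[10.7,20.9,0],[0,0,0],1],[[3.7,23.2,0],[0,0,0],1]]'; python3 -m handwheel '[[[-3.7,23.2,0],[0,0,0],1],[[-10.7,20.9,0],[0,0,0],1],[[-16.6,16.6,0],[0,0,0],1],[[-20.9,10.7,0],[0,0,0],1],[[0,0,0],[0,0,0],1]]'
python3 - <<'E'
from h import *
go((.573,.056,.135),-10.2)
s=readout.get_state()["position"];print("angle cw from home",-10.2-np.degrees(np.arctan2(s[1]-.0695,s[0]-.499)), np.hypot(s[1]-.0695,s[0]-.499))
t=avg('top',6);cv2.imwrite('pics/t5.png',t);s=avg('side',8);cv2.imwrite('pics/s5.png',s)
a=cv2.resize(t[175:295,300:440],None,fx=2.8,fy=2.8,interpolation=2);b=cv2.resize(s[80:200,235:355],None,fx=2.8,fy=2.8,interpolation=2)
cv2.imwrite('pics/c8.png',np.hstack([a,b]))
E
```

```text
clock: 23.18
position: [0.5736, 0.0579, 0.1349]
ee_rot: [-0.002, 0.996, -0.089, 0.0]
contact_force: [-1.3, 6.3, 4.9]
width: 0.0271
gripper_force: 35.9
clock: 23.8
position: [0.5088, -0.0045, 0.1349]
ee_rot: [-0.001, 0.996, -0.09, 0.0]
contact_force: [-1.0, 2.2, 5.0]
width: 0.0269
gripper_force: 36.0
clk 23.8 pos [ 0.5088 -0.0045  0.1349] yaw -10.27 shift [ 52.5 -70.9  -0.1] turn [-0.02 -0.01 -0.01] F [-1.   2.2  5. ] w 0.0269 gf 36.0 q [-0.15  0.25  1.8   0.    1.09  1.6 ]
angle cw from home 72.28974999650434 0.0746270011348161
```

View pics/c8.png

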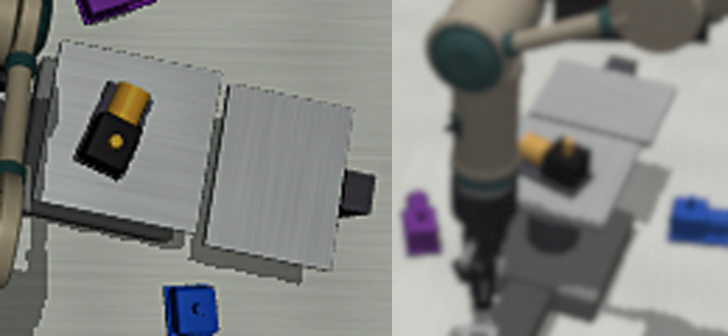

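The top view shows the platform's right edge close beside the shelf's left edge (about (376,205) and (381,206)). In the side view the two plates now lie almost in one plane, and the pump is still standing. I'll let go, retreat to the start pose and measure without the arm in the way.

```bash
python3 -m handwheel '[[[0,0,0],[0,0,0],0.3],[[0,0,0],[0,0,0],0],[[0,0,0],[0,0,0],0],[[0,0,-20],[0,0,0],0],[[0,0,-45],[0,0,0],0],[[0,0,-50],[0,0,0],0],[[0,0,-50],[0,0,0],0],[[-30,5,0],[0,0,0],0],[[-45,8,0],[0,0,0],0],[[-45,8,0],[0,0,0],0],[[-45,8,0],[0,0,0],0],[[-40,8,0],[0,0,0],0],[[0,0,0],[0,0,0],0]]'; python3 -m handwheel '[[[-1,40,0],[0,0,0],0],[[-1,55,0],[0,0,0],0],[[-1,55,0],[0,0,0],0],[[-1,55,0],[0,0,0],0],[[-1,55,0],[0,0,0],0],[[-1,55,0],[0,0,0],0],[[-1,55,0],[0,0,0],0],[[-1,55,0],[0,0,0],0],[[0,55,0],[0,0,0],0],[[0,55,0],[0,0,0],0],[[0,0,0],[0,0,0],0]]'
cat > pl3.py <<'E'
from h import *
import sys
# ray-plane: point on plate edge from the top view, plane from the same edge in the side view
def line(im,a,b,w):
    q=np.array([a,b],float);g=cv2.GaussianBlur(cv2.cvtColor(im,6),(3,3),.7).astype(float);d=(q[1]-q[0])/np.linalg.norm(q[1]-q[0]);n=np.array([-d[1],d[0]]);o=np.arange(-w,w+.01,.2);P=[]
    for f in np.linspace(.12,.88,40):
        X=q[0]+f*(q[1]-q[0])+o[:,None]*n;e=np.abs(np.gradient(map_coordinates(g,[X[:,1],X[:,0]],order=1)));P.append(X[np.argmax(e)])
    P=np.array(P,np.float32);v=cv2.fitLine(P,cv2.DIST_HUBER,0,.01,.01).ravel().astype(float)
    r=np.abs((P-v[2:])@[-v[1],v[0]]);return v[2:]-v[:2]*1,v[2:]+v[:2]*1,np.median(r)
def edges(nm,t,s,a,b,w=2.5):
    for i in range(4):
        j=(i+1)%4;p0,p1,r1=line(t,a[i],a[j],w);q0,q1,r2=line(s,b[i],b[j],w)
        c,d0=ray("side",q0);_,d1=ray("side",q1);N=np.cross(d0,d1)
        Z=[]
        m=(p0+p1)/2;C,d=ray("top",m);X=C+d*(N@(c-C))/(N@d)
        print(nm,i,"mid",X.round(4),"res",r1.round(2),r2.round(2))
def order(n,q,z):
    q=np.array(q,float);W=np.array([onz(n,p,z)[:2] for p in q]);c=W-W.mean(0);return q[np.argsort((np.arctan2(c[:,1],c[:,0])+.2)%(2*np.pi))]
E
python3 - <<'E'
from pl3 import *
go((.2,-.5,.3))
t=avg('top',10);cv2.imwrite('pics/t6.png',t);s=avg('side',10);cv2.imwrite('pics/s6.png',s)
# predicted corners from geometry, as starting boxes for the edge fits
w=np.radians(-10.2);ex=np.array([np.cos(w),np.sin(w),0]);ey=np.array([-np.sin(w),np.cos(w),0])
def box(c,hx,hy): return [np.array(c)+sx*hx*ex+sy*hy*ey for sx,sy in((1,1),(-1,1),(-1,-1),(1,-1))]
for nm,c,hx,hy in(("plat",(.4505,-.1955,.173),.085,.085),("shelf",(.4128,-.3515,.173),.085,.065)):
    B=box(c,hx,hy);edges(nm,t,s,[proj("top",x) for x in B],[proj("side",x) for x in B])
    print(np.round([proj("top",x) for x in B],1).tolist(),np.round([proj("side",x) for x in B],1).tolist())
E
```

```text
clock: 26.12
position: [0.2984, -0.0051, 0.2993]
ee_rot: [0.0, 0.996, -0.089, 0.0]
contact_force: [0.2, -0.4, 0.4]
width: 0.0427
gripper_force: 0.0
clock: 27.5
position: [0.1977, -0.535, 0.2969]
ee_rot: [-0.0, 0.996, -0.09, -0.0]
contact_force: [0.3, 0.2, 0.2]
width: 0.0427
gripper_force: 0.0
clk 27.5 pos [ 0.1977 -0.535   0.2969] yaw -10.36 shift [ -4.  -34.9  -3.1] turn [-0.    0.01 -0.  ] F [0.3 0.2 0.2] w 0.0427 gf 0.0 q [-1.34  0.24  1.39 -0.    1.51  0.41]
plat 0 mid [ 0.4626 -0.1129  0.1716] res 0.2 0.19
plat 1 mid [ 0.367  -0.1787  0.1901] res 0.12 0.14
plat 2 mid [ 0.4321 -0.2787  0.1733] res 0.3 0.38
plat 3 mid [ 0.534  -0.2132  0.1786] res 0.16 0.17
[[321.3, 188.8], [310.8, 246.1], [369.6, 258.2], [378.8, 200.4]] [[263.1, 149.1], [309.9, 161.9], [324.2, 131.8], [280.2, 120.6]]
shelf 0 mid [ 0.4209 -0.29    0.1628] res 0.14 0.79
shelf 1 mid [ 0.3304 -0.3476  0.1501] res 0.12 0.01
shelf 2 mid [ 0.398  -0.4143  0.1739] res 0.22 0.21
shelf 3 mid [ 0.4972 -0.3655  0.1768] res 0.12 0.18
[[381.7, 204.3], [372.6, 262.3], [418.1, 271.7], [426.2, 213.3]] [[283.6, 119.6], [327.5, 130.7], [336.9, 110.5], [294.9, 100.5]]
```

```bash
cat > pl4.py <<'E'
from pl3 import *
w=np.radians(-10.2);ex=np.array([np.cos(w),np.sin(w),0]);ey=np.array([-np.sin(w),np.cos(w),0])
def box(c,hx,hy): return [np.array(c)+sx*hx*ex+sy*hy*ey for sx,sy in((1,1),(-1,1),(-1,-1),(1,-1))]
for f in("a","4","6"):
    t,s=cv2.imread(f"pics/t{f}.png"),cv2.imread(f"pics/s{f}.png")
    h={"a":.125,"4":.155,"6":.173}[f]
    for nm,c,hx,hy in(("plat",(.4498,-.1958,h),.085,.085),("shelf",(.4135,-.3518,.173),.085,.065)):
        B=box(c,hx,hy);print(f,h);edges(nm,t,s,[proj("top",x) for x in B],[proj("side",x) for x in B],2.2)
E
python3 pl4.py
python3 - <<'E'
from h import *
np.set_printoptions(linewidth=200)
for f in "a6":
    g=cv2.cvtColor(cv2.imread(f"pics/s{f}.png"),6)
    for u in(290,300,310,320): print(f,u,g[96:146,u])
E
```

```text
a 0.125
plat 0 mid [ 0.4637 -0.1132  0.1248] res 0.19 0.18
plat 1 mid [ 0.3666 -0.1822  0.1383] res 0.2 0.1
plat 2 mid [ 0.4286 -0.2856  0.1225] res 0.0 0.22
plat 3 mid [ 0.5339 -0.2133  0.1323] res 0.19 0.1
a 0.125
shelf 0 mid [ 0.4194 -0.2892  0.1655] res 0.14 0.34
shelf 1 mid [ 0.3304 -0.3477  0.1501] res 0.13 0.07
shelf 2 mid [ 0.4029 -0.4149  0.1741] res 0.3 0.11
shelf 3 mid [ 0.499  -0.3582  0.1744] res 0.12 0.02
4 0.155
plat 0 mid [ 0.4541 -0.1115  0.1537] res 0.19 0.28
plat 1 mid [ 0.3689 -0.1687  0.1693] res 0.19 0.15
plat 2 mid [ 0.4377 -0.2776  0.1642] res 0.2 0.42
plat 3 mid [ 0.5347 -0.2046  0.1629] res 0.18 0.18
4 0.155
shelf 0 mid [ 0.4194 -0.2891  0.1657] res 0.13 0.36
shelf 1 mid [ 0.3304 -0.3476  0.1507] res 0.13 0.09
shelf 2 mid [ 0.4023 -0.4164  0.1695] res 0.26 0.8
shelf 3 mid [ 0.4972 -0.3662  0.1757] res 0.11 0.14
6 0.173
plat 0 mid [ 0.4658 -0.1137  0.1713] res 0.19 0.32
plat 1 mid [ 0.3662 -0.1811  0.193 ] res 0.19 0.15
plat 2 mid [ 0.4314 -0.2782  0.1739] res 0.34 0.43
plat 3 mid [ 0.536  -0.2059  0.1767] res 0.18 0.2
6 0.173
shelf 0 mid [ 0.4195 -0.2894  0.
[... 1147 characters left out ...]
161 158 153 140 120  90  62  40  26  24  20  19  20  19  23  34  47
  59]
6 300 [181 188 190 190 188 182 170 164 162 162 162 161 161 160 161 161 161 162 160 160 158 160 160 159 158 158 154 143 131 135 151 159 161 156 138 106  71  49  40  33  30  29  29  24  19  17  18  17  20
  24]
6 310 [177 186 187 187 184 179 168 153 147 154 160 162 164 162 162 160 160 160 160 160 159 159 159 159 160 161 161 161 159 153 139 130 142 157 162 162 162 161 160 159 159 159 158 158 158 158 158 158 159
 160]
6 320 [177 188 189 184 168 134  99  82  77  86 112 141 157 161 162 162 162 162 160 160 160 160 160 160 160 161 161 160 161 161 160 157 147 133 136 150 159 160 159 157 153 147 139 132 128 122 121 122 125
 127]
```

Run:
```python
from pl3 import *
G={f:cv2.cvtColor(cv2.imread(f"pics/s{f}.png"),6).astype(float) for f in "a46"}
t6=cv2.imread("pics/t6.png");ta=cv2.imread("pics/ta.png")
w=np.radians(-10.2);ex=np.array([np.cos(w),np.sin(w),0]);ey=np.array([-np.sin(w),np.cos(w),0])
def topedge(t,c,hy,z):  # far edge line in the top view, cast on z
    c=np.array([*c,z]);a,b=[proj("top",c+s*.085*ex-hy*ey) for s in(-1,1)]
    p,q,r=line(t,a,b,2.2);P=onz("top",p,z);Q=onz("top",p+(q-p)*20,z);return P,(Q-P)/np.linalg.norm(Q-P),r
def zs(f,cols,v0,v1,P,d,lvl=177):
    n=np.array([-d[1],d[0],0]);o=[]
    for u in cols:
        col=G[f][v0:v1,u];k=np.where((col[:-1]>=lvl)&(col[1:]<lvl))[0]
        if not len(k):continue
        v=v0+k[-1]+(col[k[-1]]-lvl)/(col[k[-1]]-col[k[-1]+1]);C,r=ray("side",(u,v));X=C+r*(n@(P-C))/(n@r);o.append(X[2]*1e3)
    return np.round(o,1)
P,d,r=topedge(t6,(.4498,-.1958),.085,.173);print("plat edge",P.round(4),np.degrees(np.arctan2(d[1],d[0])).round(2),r)
print("plat@125",zs("a",range(284,294),124,140,P,d));print("plat@155",zs("4",range(286,300),116,136,P,d))
for z in(.170,.173,.176):
    P,d,r=topedge(t6,(.4135,-.3518),.065,z);print("shelf assumed",z,np.degrees(np.arctan2(d[1],d[0])).round(2),zs("a",range(298,309),94,110,P,d),zs("6",range(298,309),94,110,P,d))
# same step on near-edge gap: dark-line minimum in side view between the plates
```

```text
plat edge [ 0.4287 -0.2779  0.173 ] -11.88 0.34157642684863276
plat@125 [127.7 128.1 128.4 127.2 126.8 127.7 128.1 127.2 127.4 129.3]
plat@155 [152.4 151.8 150.1 151.6 152.9 152.6 152.1 152.2 153.  154.1 153.4 153.4
 153.4 154. ]
shelf assumed 0.17 -10.2 [173.5 173.5 173.9 173.2 173.3 173.5 173.4 173.  173.5 173.7 174.7] [173.1 173.5 173.8 173.5 173.3 173.5 173.2 173.4 173.1 173.2 174.3]
shelf assumed 0.173 -10.14 [174.6 174.5 174.9 174.2 174.3 174.5 174.4 174.  174.5 174.6 175.7] [174.1 174.5 174.8 174.5 174.3 174.5 174.2 174.4 174.1 174.2 175.3]
shelf assumed 0.176 -10.28 [175.2 175.2 175.6 174.9 175.  175.2 175.1 174.7 175.3 175.4 176.5] [174.8 175.2 175.5 175.2 175.  175.2 174.9 175.1 174.8 175.  176.1]
```

Run:
```python
from pl3 import *
G={f:cv2.cvtColor(cv2.imread(f"pics/s{f}.png"),6).astype(float) for f in "a46"}
w=np.radians(-10.2);ex=np.array([np.cos(w),np.sin(w),0]);ey=np.array([-np.sin(w),np.cos(w),0])
def fixed(t,a0,a1,z,wd=2.2): # median offset of a plate edge in the top view, direction known
    a,b=proj("top",a0),proj("top",a1);g=cv2.cvtColor(t,6).astype(float);dd=(b-a)/np.linalg.norm(b-a);n=np.array([-dd[1],dd[0]]);o=np.arange(-wd,wd+.01,.1);r=[]
    for f in np.linspace(.05,.95,60):
        e=np.abs(np.gradient(map_coordinates(g,[(a+f*(b-a)+o[:,None]*n)[:,1],(a+f*(b-a)+o[:,None]*n)[:,0]],order=1)));r.append(o[e>=.98*e.max()].mean())
    m=np.median(r);return onz("top",a+m*n,z),m,np.percentile(r,[20,80]).round(2)
def zs(f,cols,v0,v1,P,lvl=177):
    o=[]
    for u in cols:
        col=G[f][v0:v1,u];k=np.where((col[:-1]>=lvl)&(col[1:]<lvl))[0]
        if not len(k):continue
        v=v0+k[-1]+(col[k[-1]]-lvl)/(col[k[-1]]-col[k[-1]+1]);C,r=ray("side",(u,v));X=C+r*(ey@(P-C))/(ey@r);o.append(X[2]*1e3)
    return np.round(o,1)
c=np.array([.4498,-.1958,0])
for f,z in(("a",.125),("4",.155),("6",.173)):
    t=cv2.imread(f"pics/t{f}.png")
    for sy in(1,-1):
        P,m,q=fixed(t,c+sy*.085*ey-.085*ex+[0,0,z],c+sy*.085*ey+.085*ex+[0,0,z],z);print("plat",f,sy,"along -ey from shaft",(-(P-[.499,.0696,0])@ey).round(4),m.round(2),q, zs("a",range(284,294),124,140,P) if sy<0 else "")
P=np.array([.499,.0696,0])-.355*ey;print("nominal plan: plat@125",zs("a",range(284,294),124,140,P))
s=np.array([.4135,-.3518,0])
for sy in(1,-1):
  for z in(.171,.173,.175):
    P,m,q=fixed(cv2.imread("pics/ta.png"),s+sy*.065*ey-.085*ex+[0,0,z],s+sy*.065*ey+.085*ex+[0,0,z],z);print("shelf",sy,z,"dist",(-(P-[.499,.0696,0])@ey).round(4),m.round(2),q,np.median(zs("6",range(298,308),94,110,P)))
# gap dark line in the side view
for u in range(286,324,4):
    for f in "a6":
        col=G[f][:,u];v0=int(proj("side",s+.065*ey+[0,0,.17])[1]);vs=np.arange(112,136);k=vs[np.argmin(col[112:136])] if f=="6" else 0
        if f=="6":
            y=col[k-1:k+2];print(u,"min",round(k+(y[0]-y[2])/(2*(y[0]-2*y[1]+y[2])),2),y[1],"deficit px",round((160-col[k-4:k+5]).clip(0).sum()/100,2))
```

```text
plat a 1 along -ey from shaft 0.186 0.35 [0.3  0.45] 
plat a -1 along -ey from shaft 0.3608 2.0 [0.4  2.15] [124.1 124.4 124.6 123.3 122.8 123.6 123.9 122.9 123.  124.8]
plat 4 1 along -ey from shaft 0.1859 0.35 [0.3  0.45] 
plat 4 -1 along -ey from shaft 0.3548 -0.05 [-0.31  0.41] [129.3 129.6 129.8 128.5 128.  128.8 129.1 128.1 128.2 130. ]
plat 6 1 along -ey from shaft 0.1859 0.35 [0.3  0.45] 
plat 6 -1 along -ey from shaft 0.3541 -0.3 [-0.45  2.05] [129.9 130.2 130.4 129.1 128.6 129.4 129.7 128.7 128.8 130.6]
nominal plan: plat@125 [129.1 129.4 129.6 128.3 127.8 128.6 128.9 127.9 128.  129.8]
shelf 1 0.171 dist 0.3654 0.2 [0.15 0.3 ] 269.45
shelf 1 0.173 dist 0.365 0.05 [-0.05  0.15] 269.75
shelf 1 0.175 dist 0.3645 -0.15 [-0.2  -0.05] 270.2
shelf -1 0.171 dist 0.495 0.05 [-0.4   0.35] 173.7
shelf -1 0.173 dist 0.4943 -0.2 [-0.61  0.05] 174.2
shelf -1 0.175 dist 0.4936 -0.45 [-0.85 -0.2 ] 174.75
286 min 119.5 115.0 deficit px 4.36
290 min 137.25 40.0 deficit px 8.99
294 min 134.5 30.0 deficit px 11.17
298 min 130.5 53.0 deficit px 9.31
302 min 135.5 29.0 deficit px 10.22
306 min 135.0 118.0 deficit px 2.75
310 min 126.93 130.0 deficit px 0.8
314 min 127.89 129.0 deficit px 0.81
318 min 128.89 128.0 deficit px 0.83
322 min 130.05 125.0 deficit px 1.2
```

Run:
```python
from h import *
a,g=[cv2.cvtColor(cv2.imread(f"pics/s{f}.png"),6).astype(float) for f in "a6"]
w=np.radians(-10.2);ex=np.array([np.cos(w),np.sin(w),0]);ey=np.array([-np.sin(w),np.cos(w),0])
S=np.array([.499,.0696,.173]);mid=S-.365*ey-.01*ex
p0,p1=proj("side",mid-.07*ex),proj("side",mid+.07*ex);ref=lambda u:p0[1]+(p1[1]-p0[1])*(u-p0[0])/(p1[0]-p0[0])
pxz=np.linalg.norm(proj("side",mid+[0,0,.005])-proj("side",mid-[0,0,.005]))/10
gp=(proj("side",mid+.005*ey)-proj("side",mid-.005*ey)); # per 10 mm along ey
slope=(p1[1]-p0[1])/(p1[0]-p0[0]);vg=(gp[1]-slope*gp[0])/10
pz=proj("side",mid-[0,0,.005])-proj("side",mid+[0,0,.005]);vz=(pz[1]-slope*pz[0])/10
print("vertical px per mm: z",vz.round(4),"along gap",vg.round(4))
def deficits(im,cols,lo,hi,B=None):
    o=[]
    for u in cols:
        r=ref(u);v=np.arange(int(np.ceil(r+lo)),int(r+hi)+1);c=im[v,u];A=np.median(im[int(r)-9:int(r)-4,u]);o.append((u,A,c[-1],(A-c).sum(),((A-c)*(v-r)).sum(),v[-1]+.5-r))
    return np.array(o)
print("s6");print(deficits(g,range(287,323,3),-4.5,5).round(2))
print("sa table");print(deficits(a,range(286,293),-4.5,7).round(2))
print("sa post");print(deficits(a,range(308,316),-4.5,8).round(2))
for u in (288,310,313): print(u,round(ref(u),2),a[int(ref(u))-6:int(ref(u))+14,u],g[int(ref(u))-6:int(ref(u))+10,u])
```

```text
vertical px per mm: z 0.2196 along gap 0.1806
s6
[[287.   175.   161.   241.    56.22   5.04]
 [290.   159.   163.    73.    12.26   5.28]
 [293.   160.   161.    90.    34.56   4.53]
 [296.   159.   154.    94.    61.61   4.77]
 [299.   159.   162.    82.    11.35   5.02]
 [302.   159.   160.    88.    32.93   5.26]
 [305.   159.   159.    85.    53.39   4.5 ]
 [308.   159.   162.    75.    36.65   4.75]
 [311.   160.   162.    75.    29.95   4.99]
 [314.   160.   161.    77.    59.73   5.24]
 [317.   161.   163.    81.    37.44   5.48]
 [320.   160.   160.    77.    49.31   4.72]]
sa table
[[ 286.    185.    190.    258.   -166.58    7.29]
 [ 287.    176.    190.    173.   -368.52    7.04]
 [ 288.    167.    189.     67.   -396.68    6.79]
 [ 289.    161.    190.     11.   -432.6     6.54]
 [ 290.    159.    190.    -31.   -617.32    7.28]
 [ 291.    159.    191.    -26.   -584.84    7.03]
 [ 292.    159.    191.    -15.   -521.21    6.78]]
sa post
[[ 308.    160.     81.    463.   1841.11    7.75]
 [ 309.    159.     46.    774.   3610.39    8.5 ]
 [ 310.    160.     39.    863.  
[... 164 characters left out ...]
 8.49]
 [ 314.    160.     38.    889.   3962.92    8.24]
 [ 315.    161.     38.    863.   3700.3     7.98]]
288 120.71 [162. 161. 158. 159. 159. 155. 143. 124. 126. 155. 181. 189. 190. 189.
 189. 188. 188. 186. 178. 169.] [163. 161. 159. 159. 158. 155. 144. 130. 134. 150. 159. 162. 162. 160.
 159. 157.]
310 126.26 [161. 162. 161. 160. 159. 153. 133. 105.  78.  60.  48.  42.  39.  40.
  39.  40.  53.  87. 128. 154.] [160. 161. 161. 161. 159. 153. 139. 130. 142. 157. 162. 162. 162. 161.
 160. 159.]
313 127.01 [160. 161. 161. 161. 159. 151. 127.  97.  69.  51.  40.  37.  38.  38.
  38.  40.  56.  92. 130. 153.] [161. 161. 161. 161. 160. 152. 136. 131. 146. 157. 161. 161. 160. 161.
 160. 161.]
```

Column-integral analysis of the slit between the plates gives a visible width of about 1.40 px, against 1.7 px if they were level (0.22 px/mm). So the platform is about 1.4 mm too high, and the shelf is at about 171.3 mm. I'll go back and ease it down about 30°, allowing for socket play.

```bash
python3 -m handwheel '[[[1,-40,0],[0,0,0],-0.4],[[1,-55,0],[0,0,0],-0.4],[[1,-55,0],[0,0,0],-0.4],[[1,-55,0],[0,0,0],-0.4],[[1,-55,0],[0,0,0],-0.4],[[1,-55,0],[0,0,0],-0.4],[[1,-55,0],[0,0,0],-0.4],[[1,-55,0],[0,0,0],-0.4],[[0,-55,0],[0,0,0],-0.4],[[0,-55,0],[0,0,0],-0.4],[[0,0,0],[0,0,0],-0.4],[[30,-5,0],[0,0,0],-0.4],[[45,-8,0],[0,0,0],-0.4],[[45,-8,0],[0,0,0],-0.4],[[45,-8,0],[0,0,0],-0.4],[[40,-8,0],[0,0,0],-0.4],[[0,0,0],[0,0,0],-0.4],[[0,0,0],[0,0,0],-0.4]]'
python3 - <<'E'
from h import *
go((.5085,-.0045,.135),-10.2)
w=np.radians(-10.2);T=np.array([[np.cos(w),np.sin(w)],[np.sin(w),-np.cos(w)]])
a=w-np.radians(72.3-np.linspace(0,40,6));P=75*np.c_[np.cos(a),np.sin(a)];print((np.diff(P,axis=0)@T.T).round(1).tolist())
t=cv2.imread("pics/t6.png");q=proj("top",(.509,-.0045,.174));u,v=int(q[0]),int(q[1]);print(q)
for b in blobs(t,(u-7,v-7,u+8,v+8),100,255,amin=.8): print(b[:2],onz("top",b[1],.174).round(4))
E
```

```text
clock: 30.75
position: [0.5086, -0.0065, 0.2988]
ee_rot: [0.0, 0.996, -0.09, -0.001]
contact_force: [-0.5, -0.1, 0.4]
width: 0.0594
gripper_force: 0.0
clk 30.75 pos [ 0.5086 -0.0065  0.2988] yaw -10.29 shift [ -0.5  -1.9 163.8] turn [ 0.01  0.02 -0.01] F [-0.5 -0.1  0.4] w 0.0594 gf 0.0 q [-0.15  0.14  1.51 -0.    1.49  1.6 ]
[[9.7, -3.9], [9.1, -5.2], [8.3, -6.4], [7.3, -7.5], [6.2, -8.4]]
[279.23090193 201.28044825]
(16.2, [273.38, 204.81]) [0.4982 0.0123 0.174 ]
(11.4, [279.31, 201.44]) [ 0.5085 -0.0047  0.174 ]
(84.9, [279.0, 201.0]) [ 0.5098 -0.0038  0.174 ]
```

The grip is confirmed at (0.5085, -0.0047). I'll regrip it, ease back 40° and release.

```bash
python3 -m handwheel '[[[-0.5,-1.9,40],[0,0,0],-0.4],[[0,0,50],[0,0,0],-0.4],[[0,0,40],[0,0,0],-0.4],[[0,0,20],[0,0,0],-0.4],[[0,0,14],[0,0,0],-0.4],[[0,0,0],[0,0,0],0.3],[[0,0,0],[0,0,0],1],[[0,0,0],[0,0,0],1],[[0,0,0],[0,0,0],1],[[9.7,-3.9,0],[0,0,0],1],[[9.1,-5.2,0],[0,0,0],1],[[8.3,-6.4,0],[0,0,0],1],[[7.3,-7.5,0],[0,0,0],1],[[6.2,-8.4,0],[0,0,0],1],[[0,0,0],[0,0,0],1],[[0,0,0],[0,0,0],1]]'
python3 - <<'E'
from h import *
go((.5085,-.0045,.135),-10.2)
s=readout.get_state()["position"];print("angle cw",-10.2-np.degrees(np.arctan2(s[1]-.0695,s[0]-.499)), np.hypot(s[1]-.0695,s[0]-.499))
E
```

```text
clock: 32.75
position: [0.5562, 0.021, 0.1359]
ee_rot: [-0.0, 0.996, -0.089, 0.001]
contact_force: [0.6, -1.9, 6.1]
width: 0.0267
gripper_force: 35.2
clk 32.75 pos [0.5562 0.021  0.1359] yaw -10.18 shift [-42.4  33.6   0.9] turn [-0.01 -0.02  0.  ] F [ 0.6 -1.9  6.1] w 0.0267 gf 35.2 q [-0.09  0.32  1.69  0.    1.13  1.66]
angle cw 30.06332754044119 0.07497910801309013
```

```bash
cat > slit.py <<'E'
from h import *
# Recompute the slit width between the plates for a side picture, as deficits of the dark line
import sys
w=np.radians(-10.2);ex=np.array([np.cos(w),np.sin(w),0]);ey=np.array([-np.sin(w),np.cos(w),0])
S=np.array([.499,.0696,.173]);mid=S-.365*ey-.01*ex
p0,p1=proj("side",mid-.07*ex),proj("side",mid+.07*ex);ref=lambda u:p0[1]+(p1[1]-p0[1])*(u-p0[0])/(p1[0]-p0[0])
def slit(g,cols):
    D=[];C=[]
    for u in cols:
        r=ref(u);v=np.arange(int(r)-5,int(r)+7);c=g[v,u];A=c[:2].mean();B=c[-2:].mean()
        base=np.where(v<r+.6,A,B);d=base-c;D.append(d.sum());C.append((d*(v-r)).sum()/d.sum())
    return np.median(D).round(1),np.mean(D).round(1),np.mean(C).round(2),np.std(D).round(1)
for f in sys.argv[1:]: print(f,slit(cv2.cvtColor(cv2.imread(f"pics/{f}.png"),6).astype(float),range(300,322)),slit(cv2.cvtColor(cv2.imread(f"pics/{f}.png"),6).astype(float),range(308,320)))
E
python3 slit.py s5 s6; python3 -c "
from h import *
s=avg('side',8);cv2.imwrite('pics/s7.png',s)"; python3 slit.py s7
```

```text
s5 (np.float64(91.0), np.float64(88.3), np.float64(0.46), np.float64(7.3)) (np.float64(91.0), np.float64(91.0), np.float64(0.55), np.float64(4.4))
s6 (np.float64(88.5), np.float64(86.2), np.float64(0.48), np.float64(6.7)) (np.float64(89.8), np.float64(88.2), np.float64(0.58), np.float64(3.5))
s7 (np.float64(110.0), np.float64(109.4), np.float64(0.66), np.float64(7.2)) (np.float64(111.5), np.float64(111.9), np.float64(0.71), np.float64(4.7))
```

The slit deficit rose as predicted, and its width is now about 1.8 px against 1.7 px for level, so the plates are within about half a millimetre. I'll release, retreat and do a last check.

```bash
python3 -m handwheel '[[[0,0,0],[0,0,0],0.3],[[0,0,0],[0,0,0],-0.1],[[0,0,0],[0,0,0],-0.1],[[0,0,-20],[0,0,0],-0.1],[[0,0,-45],[0,0,0],-0.1],[[0,0,-50],[0,0,0],-0.1],[[0,0,-50],[0,0,0],-0.1],[[-40,8,0],[0,0,0],-0.1],[[-50,8,0],[0,0,0],-0.1],[[-50,8,0],[0,0,0],-0.1],[[-50,8,0],[0,0,0],-0.1],[[-50,8,0],[0,0,0],-0.1],[[0,0,0],[0,0,0],-0.1]]'; python3 -m handwheel '[[[-1,40,0],[0,0,0],0],[[-1,55,0],[0,0,0],0],[[-1,55,0],[0,0,0],0],[[-1,55,0],[0,0,0],0],[[-1,55,0],[0,0,0],0],[[-1,55,0],[0,0,0],0],[[-1,55,0],[0,0,0],0],[[-1,55,0],[0,0,0],0],[[0,55,0],[0,0,0],0],[[0,55,0],[0,0,0],0],[[0,0,0],[0,0,0],0],[[0,0,0],[0,0,0],0]]'
python3 - <<'E'
from h import *
t=avg('top',6);cv2.imwrite('pics/t8.png',t);s=avg('side',10);cv2.imwrite('pics/s8.png',s)
ta=cv2.imread('pics/ta.png')
def orange(im):
    m=cv2.inRange(cv2.cvtColor(im[180:265,300:380],40),(8,120,120),(25,255,255));M=cv2.moments(m);return M["m10"]/M["m00"]+300,M["m01"]/M["m00"]+180,M["m00"]/255
print("pump orange before/after",np.round(orange(ta),1),np.round(orange(t),1))
# world-constancy of bystanders: changed pixels outside lift/crank/robot
d=(cv2.absdiff(t,ta).max(2)>50).astype(np.uint8);n,l,st,ce=cv2.connectedComponentsWithStats(d)
for i in range(1,n):
    if st[i,4]>15: print("change",st[i].tolist())
q=proj("top",(.5562,.021,.174));u,v=int(q[0]),int(q[1])
for b in blobs(t,(u-7,v-7,u+8,v+8),100,255,amin=.8): print("grip",b[:2],onz("top",b[1],.174).round(4))
E
python3 slit.py s8
```

```text
clock: 34.78
position: [0.308, 0.0241, 0.3003]
ee_rot: [-0.0, 0.996, -0.089, 0.0]
contact_force: [1.1, -0.6, -0.4]
width: 0.047
gripper_force: 0.0
clock: 36.28
position: [0.2091, -0.5015, 0.2994]
ee_rot: [-0.001, 0.996, -0.089, -0.0]
contact_force: [0.3, 0.7, -0.0]
width: 0.0428
gripper_force: 0.0
pump orange before/after [342.2 214.7 119. ] [345.3 212.4 124. ]
change [236, 182, 46, 45, 572]
change [175, 190, 16, 52, 251]
change [310, 190, 56, 74, 196]
change [324, 204, 31, 37, 285]
change [177, 217, 7, 6, 33]
change [336, 223, 8, 6, 31]
change [245, 229, 8, 4, 17]
change [370, 237, 3, 16, 16]
change [345, 293, 167, 91, 3429]
change [280, 297, 31, 13, 119]
change [351, 296, 14, 6, 48]
change [313, 298, 37, 10, 221]
change [248, 303, 25, 35, 172]
change [233, 306, 21, 45, 123]
change [293, 315, 74, 69, 2271]
change [505, 326, 7, 10, 41]
change [489, 336, 14, 5, 26]
change [494, 337, 18, 27, 181]
change [489, 351, 19, 33, 49]
grip (10.7, [271.0, 185.62]) [0.5548 0.0204 0.174 ]
grip (123.3, [270.0, 185.0]) [0.5566 0.0234 0.174 ]
grip (1.0, [263.97, 190.97]) [0.5384 0.0406 0.174 ]
s8 (np.float64(106.8), np.float64(105.5), np.float64(0.66), np.float64(6.9)) (np.float64(108.5), np.float64(107.5), np.float64(0.73), np.float64(5.3))
```

The slit is 1.74 px, which is level. The pump only shows the shift expected from rising, no bystander moved, and the crank is seated and free. Handing in.

```bash
python3 -c "
from rig import manip
print(manip.sign_off())"
```

```text
the job is handed in; nothing more can be done
None
```

The job is handed in at about 37 s of the 69 s allowed: the crank is home on the shaft, the platform is level with the shelf to within about 1 mm by the camera measurement (after easing back about 1.6 mm of overshoot), the pump is on the platform, and no bystander moved.

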